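Find a heater block's sensor groove by feel

TASK

Take the temperature logger out of its dock, put its sprung foot down through the wide opening at the end of the slot in the block heater's cover, and slide it gently along the slot until you feel the foot drop into the deep sensor groove hidden in the block below (the shallow seams on either side of it are not the place). Leave the logger there, let go, upright with its collar resting flat on the cover; do not force it, and do not shift the flask and bottles standing about.

Things in the scene. Friction and masses are not known exactly. Their poses are not given: they have to be found in the camera images.
- heater: Block heater, fixed: white box 190 x 300 mm (own x by y), flat 5 mm steel cover, its top 88 mm above the bench. Origin: centre of underside; z up, y along the slot, control panel faces -x. Four capped tubes stand in its rear half (x = +32 and +68 mm), 44 mm above the cover; two 19 mm high knobs at x = +35, y = +-125 mm. All rigid.
- entry (a point): Centre of the slot's octagonal entry opening, 20 mm across, level with the cover's top; at x = -30, y = -66 mm in the heater's frame, axes as the heater. From here the slot, 9 mm wide, runs along the heater's +y. Black lips close it to the eye but give no resistance; the foot is wider than the slot and goes in and out only here.
- slot_mid (a point): On the slot's centre line, 66 mm from the entry, level with the cover's top. 24 mm below lies the level top of a row of metal blocks, out of sight. Across it runs one groove, 16 mm wide, 14 mm deep, centred anywhere from 35 mm before to 35 mm past this point. 42 mm before and 36 mm past the groove are 20-degree bevelled seams, 12 mm wide: the foot dips only 1.8 mm.
- slot_end (a point): On the slot's centre line near its far end, 120 mm from the entry, level with the cover's top; 4.5 mm beyond it the slot ends.
- logger_mid (a point): The logger at mid height of its white round head (31 mm across, 50 mm high with collar), z up when upright. The head's top is 25 mm above this point, the flat underside of its 40 mm collar 25 mm below, the collar's top 19 mm below. Mass 55 to 85 g.
- logger: The logger; origin at the centre of its collar's underside. Below it a 5 mm stem bears a ball foot 12 mm across, lowest point 34 mm below the collar, spring out. The stem pushes up 12 mm against the spring: 1.2 N starts it, 2.7 N at 10 mm, more than its weight. Foot on the block's top, spring out: collar 10 mm above the cover. Foot in the groove: the collar can rest on the cover, spring out.
- dock: Round black dock, fixed on the bench, 46 mm high, 45 mm in diameter at the top and 72 mm at the foot, with a 25 mm bore; origin at the centre of its underside. The logger stands in it, its collar on the rim.
- flask_covered: Glass conical flask with a film cap, 85 mm in diameter, 148 mm high, loose; origin at the centre of its underside. Not to be shifted.
- dropper: Amber dropper bottle, 34 mm in diameter, 107 mm high, loose, in front of the heater; origin at the centre of its underside. Not to be shifted.
- wash: White squeeze wash bottle with a bent spout, 62 x 94 mm, 189 mm high, loose, beside the heater; origin at the centre of its underside. Not to be shifted.
Mind the look-alikes: they are no part of the job. What is shaped like the logger but red or yellow is not meant.

How it is judged:
By the outcome, as a careful person would: the job done as asked, in the order asked, and still so for the second after the job is handed in, with the robot touching nothing.
It also fails if it takes over 48 s, if anything falls off the work surface, if the arm or the gripper's body presses on something with over 40 N, if the wrist force passes 120 N, or if a joint passes its speed limit or range.

ROBOT

A 6-joint arm with a two-finger parallel gripper is mounted at the origin on a cart in front of the work surface, level with it; the furniture and walls round the work are solid. World frame = base frame: x ahead of the robot, y to its left, z up, the work surface at z = 0. Lengths are in mm, angles in rad, forces in N, time in s.
With the tool pointing down it reaches from about 350 to 875 mm from the base axis. Payload 4.2 kg.
Tool frame: the origin (TCP) lies on the centre line of the jaws, within the pads' length; the fingertips stand 22 mm ahead of it and the grasp point (between the pads) lies 3 mm ahead of it (arm.nose_length is the distance from the TCP to the fingertips, in mm); z points along the fingers, x is the direction in which the jaws open and shut, and the axes are right-handed (so a half turn about z gives the same grasp; the last joint's range is limited). The gripper opens to 85 mm and grips with 20 to 120 N. Pads are 22 mm wide; open, the fingers measure 114 mm over their backs; the gripper's body (76 mm by 85 mm) begins 54 mm behind the grasp point. The pads swing forward as they close: fully open they stand 13 mm farther back than shut.
Start: joints at [-1.036, 0.385, 0.008, 0, -1.194, -0.259], TCP at [170.214, -601.354, 253.312] pointing down, gripper open.
Joint ranges: [-3.14, 3.14], [-1.21, 2.06], [-1.07, 1.41], [-3.16, 2.05], [-2.99, -0.16], [-3.1, 3.1]. Speed limits (rad/s): [2.79, 2.79, 3.14, 3.14, 3.14, 3.14].

INTERFACE

Orientations are given as a unit quaternion [x, y, z, w].
In Python, from bench import telemetry, get_image, workorder, nets, arm gives the robot as it stands.
- The arm moves only by the tool apply_moves, never from a script. Its argument "steps" is a list of rows, each an object with "hand": the opening, from 0 (shut) to 1 (fully open); "xyz": the shift along the tool's x, y, z in cm, a list of three; "delta_rot": the turn, a rotation vector about the tool's x, y, z in rad, a list of three. In form: [{"hand": hand, "xyz": [x, y, z], "delta_rot": [wx, wy, wz]}, ...]. A call has 1 to 12 rows; each row is the pose to reach, as a shift and turn from the pose commanded when the call began, along the tool's axes at that moment; what a row does not reach only later rows make up. A row lasts 1/12 s, in which the tool goes at most 41.7 mm and 7.16 degrees, less where a joint would pass 70% of its speed; a pose out of reach is approached as far as the arm can. A call with a gripper value outside its range is refused whole. The fingers move at their own pace and stop on an object; the grip force is fixed at half the most. Time passes only in rows, so rows that repeat a pose let the fingers close. It gives the time, the measured TCP pose, the force and the opening at its end, in the units of the state.
- telemetry.read_state(): the state, without advancing time (a new reading comes with each control period).
- get_image(name): name is "scene" or "side" or "wrist"; returns a dict with "frame" (384x512x3 uint8, blue, green, red), "fx", "fy", "cx", "cy" (pixels), "origin" and "orientation" of the camera in the world. Camera axes: x right, y down, z forward; pixel columns grow to the right and rows downward; lengths in mm; the calibration is good to about 2 mm. A picture is of the moment at which its call begins. There is no depth.
- workorder.job_done(): hands the job in, once; it reports no verdict.
Trained networks look in a picture, given as the dict that the camera call returned (one of the last four; its "shot" number tells which), for a name from the list of things; names that differ only in an ending like _2 or _b are one class to them, and where a whole thing is asked for, a point or a joint stands for the part that bears it (a point fixed in the world has none). Each returns a list of dicts, best first, with "confidence" (0 to 1); they miss things now and then, are a little off and sometimes report something else, mostly with a low value. They report only what shows in the picture. A call takes as long as a camera call. They do not tell look-alikes from the thing itself.
- nets.recognise(picture, label): "xyz" ([x, y, z] in mm, in world coordinates, good to about 4 mm: the middle of the surface that is visible of it).
- nets.outline_of(picture, label): "pixels" (384x512 bool, what is visible of it).
- nets.pinpoint(picture, label): "xyz" ([x, y, z] in mm, in world coordinates, good to about 4 mm: a listed point, or the origin of a listed thing).
The state is a dict: "clock": time; "joints": joint angles; "joint_vel": joint speeds; "joint_efforts": joint torques, N m; "position": TCP position; "ee_rot": TCP orientation; "contact_force": force on the tool from outside, world axes, zero at the start; "wrist_torque": the same for the moment, N m; "gripper_width": finger opening in mm.
Only numpy, scipy, OpenCV 4.12 (cv2) and the standard library are available. Lean on these libraries where they do the work, as an engineer would, in place of code of your own. Each camera call takes 0.05 s, during which the arm holds its last target.

## Working session

There is one attempt and no reset: what is moved stays moved. The work goes in short steps, Python scripts to look and compute and a tool call to move; the robot and the scene stay as the last step left them, time stands still between calls to the robot, and variables do not carry over. Pictures are saved under pics/ and viewed, and the job is handed in when it is done.

Besides the shell and the picture viewer there is one more tool, called after "Emit:" as a command line: name --argument value ..., lists and objects as JSON in quotes. apply_moves: Moves the arm, as the interface text tells. Its arguments: {"type":"object","properties":{"steps":{"type":"array"}},"required":["steps"]}

```bash
mkdir -p pics; ls
python3 - <<'E'
from bench import telemetry,get_image,nets,arm
import cv2,json
print(telemetry.read_state())
for n in ["scene","side","wrist"]:
    p=get_image(n); cv2.imwrite(f"pics/a_{n}.png",p["frame"])
    print(n,p["fx"],p["cx"],p["cy"],p["origin"],p["orientation"],p["shot"])
    for l in ["heater","entry","slot_mid","slot_end","logger","logger_mid","dock","flask_covered","dropper","wash"]:
        try:print(l,[( [round(float(v)) for v in r["xyz"]],round(float(r["confidence"]),2)) for r in nets.pinpoint(p,l)][:4])
        except Exception as e: print(l,e)
E
```

```text
pics
{'clock': 0.0, 'joints': array([-1.03635073e+00,  3.85557005e-01,  6.62350121e-03, -5.37738100e-04,
       -1.19399455e+00, -2.58589688e-01]), 'joint_vel': array([ 0.00096566, -0.00082053, -0.00104454, -0.00083238, -0.00039018,
       -0.00154502]), 'joint_efforts': array([-5.98791048e-04, -3.92291451e+01,  1.88400561e+01,  4.18602616e+00,
       -4.52146094e-03, -1.64718841e-05]), 'position': array([ 170.10707811, -600.84330794,  252.21460198]), 'ee_rot': array([ 6.03249302e-01,  7.97551930e-01,  6.35367974e-04, -8.91530848e-04]), 'contact_force': array([-1.04069153,  0.79291905, -0.21946336]), 'wrist_torque': array([ 0.02739045, -0.0305622 , -0.0011297 ]), 'gripper_width': 85.45298616153222}
scene 487.6578806510838 260.9455570232721 200.88645740461416 [-230.73513876  592.71667318 1052.51142101] [-0.43666353  0.81798024 -0.33449143  0.16837094] 1
heater [([591, -18, -1], 0.57)]
entry [([561, -90, 88], 0.56)]
slot_mid [([560, -17, 87], 0.79)]
slot_end [([565, 31, 87], 0.87)]
logger [([461, 426, 36], 0.69), ([454, 324, 46], 0.61), ([556, 316, 36], 0.56), ([565, 33, 91], 0.33)]
lo
[... 220 characters left out ...]
-2], 0.77)]
wash [([689, 306, 0], 0.78)]
side 445.73920256603594 257.1627303206454 188.64169908385944 [ 143.43706937 -982.31851402  813.37986728] [ 0.86080772 -0.17586511  0.08583643 -0.4698017 ] 2
heater [([595, -20, -3], 0.8)]
entry [([560, -91, 90], 0.59)]
slot_mid [([565, -20, 91], 0.88)]
slot_end [([562, 37, 88], 0.8)]
logger []
logger_mid []
dock []
flask_covered [([452, -300, 2], 0.78)]
dropper [([405, 30, 4], 0.63)]
wash []
wrist 296.1675877866261 257.13287738161387 196.32740167146522 [ 101.28991263 -620.15827898  373.0892402 ] [0.59715337 0.78976676 0.11186445 0.08463252] 3
heater []
entry []
slot_mid []
slot_end []
logger []
logger_mid []
dock []
flask_covered []
dropper []
wash []
```

View pics/a_scene.png

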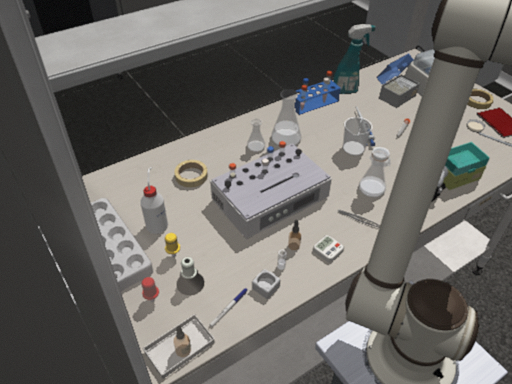

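View pics/a_side.png

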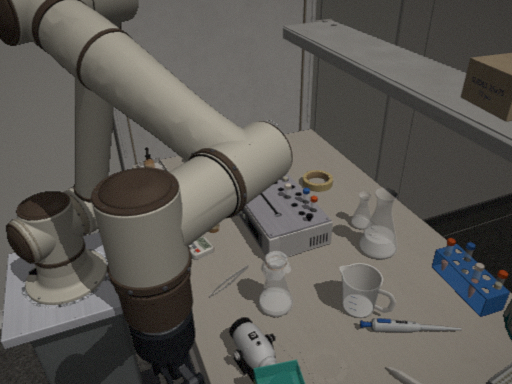

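View pics/a_wrist.png

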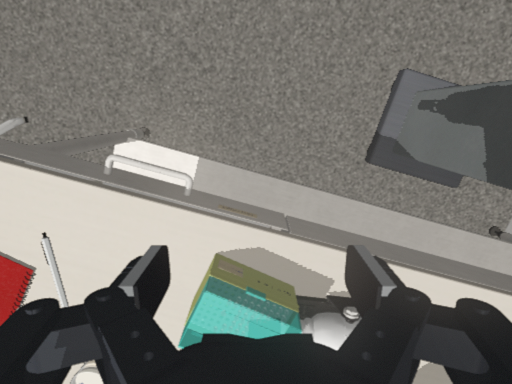

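Candidates in the scene picture: white head on the black dock at (188,268), yellow at (171,243), red at (149,288). The white one in the dock matches the description, so I'll check it in a crop.

```bash
cat > h.py <<'E'
import numpy as np,cv2
from scipy.spatial.transform import Rotation as Rn
from bench import telemetry,get_image,nets,arm
def st():
    s=telemetry.read_state(); r=Rn.from_quat(s["ee_rot"]).as_matrix()
    print("t",round(s["clock"],2),"pos",s["position"].round(1),"yaw_x",round(np.degrees(np.arctan2(r[1,0],r[0,0])),2),"z",r[:,2].round(3),"F",s["contact_force"].round(2),"T",s["wrist_torque"].round(3),"w",round(s["gripper_width"],1),"j",s["joints"].round(2)); return s
def shift(frm,to,yaw):
    "world delta -> tool xyz cm, tool down, tool x at yaw deg"
    d=np.array(to,float)-frm; c,s=np.cos(np.radians(yaw)),np.sin(np.radians(yaw))
    return (np.array([c*d[0]+s*d[1], s*d[0]-c*d[1], -d[2]])/10).round(2)
def look(name,fn,scale=1):
    p=get_image(name); f=p["frame"]
    cv2.imwrite(f"pics/{fn}.png",cv2.resize(f,None,fx=scale,fy=scale,interpolation=cv2.INTER_CUBIC) if scale!=1 else f); return p
def pp(p,l,fn="pinpoint"):
    r=getattr(nets,fn)(p,l); print(l,[(np.round(x["xyz"],1).tolist(),round(float(x["confidence"]),2)) for x in r][:4]); return r
def ray(p,u,v,z):
    d=Rn.from_quat(p["orientation"]).apply([(u-p["cx"])/p["fx"],(v-p["cy"])/p["fy"],1]); o=np.array(p["origin"]); return o+d*(z-o[2])/d[2]
def proj(p,X):
    c=Rn.from_quat(p["orientation"]).inv().apply(np.array(X)-p["origin"]); return np.array([p["fx"]*c[0]/c[2]+p["cx"],p["fy"]*c[1]/c[2]+p["cy"]])
E
python3 - <<'E'
import cv2
f=cv2.imread("pics/a_scene.png")[215:315,120:240]; cv2.imwrite("pics/a_crop.png",cv2.resize(f,None,fx=5,fy=5,interpolation=cv2.INTER_CUBIC))
from h import *
print(shift([170.2,-601.4,253.3],[470,-40,300],105.79))
E
```

```text
[45.86 44.13 -4.67]
```

View pics/a_crop.png

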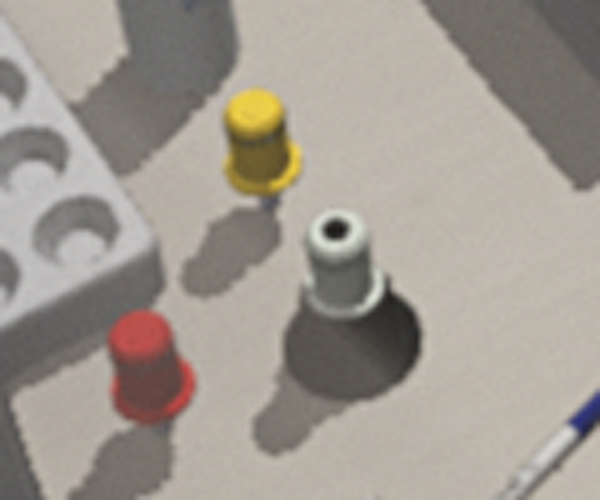

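The crop shows the white logger standing in the black dock at (188,268). The yellow and red look-alikes stand on the bench. I'll move over the heater first.

Emit:
apply_moves --steps '[{"hand":1,"xyz":[4,4,-4.67],"delta_rot":[0,0,0.1]},{"hand":1,"xyz":[8,8,-4.67],"delta_rot":[0,0,0.2]},{"hand":1,"xyz":[45.86,44.13,-4.67],"delta_rot":[0,0,0.3]},{"hand":1,"xyz":[45.86,44.13,-4.67],"delta_rot":[0,0,0.3]},{"hand":1,"xyz":[45.86,44.13,-4.67],"delta_rot":[0,0,0.3]},{"hand":1,"xyz":[45.86,44.13,-4.67],"delta_rot":[0,0,0.3]},{"hand":1,"xyz":[45.86,44.13,-4.67],"delta_rot":[0,0,0.3]},{"hand":1,"xyz":[45.86,44.13,-4.67],"delta_rot":[0,0,0.3]},{"hand":1,"xyz":[45.86,44.13,-4.67],"delta_rot":[0,0,0.3]},{"hand":1,"xyz":[45.86,44.13,-4.67],"delta_rot":[0,0,0.3]},{"hand":1,"xyz":[45.86,44.13,-4.67],"delta_rot":[0,0,0.3]},{"hand":1,"xyz":[45.86,44.13,-4.67],"delta_rot":[0,0,0.3]}]'

```text
clock: 2.65
position: [401.3, -168.0, 298.0]
ee_rot: [0.716, 0.699, 0.0, 0.001]
contact_force: [1.0, -0.7, 0.4]
gripper_width: 85.6
```

Emit:
apply_moves --steps '[{"hand":1,"xyz":[4,2.2,0],"delta_rot":[0,0,0]},{"hand":1,"xyz":[8,4.4,0],"delta_rot":[0,0,0]},{"hand":1,"xyz":[10.5,6,0],"delta_rot":[0,0,0]},{"hand":1,"xyz":[10.5,6,0],"delta_rot":[0,0,0]},{"hand":1,"xyz":[10.5,6,0],"delta_rot":[0,0,0]},{"hand":1,"xyz":[10.5,6,0],"delta_rot":[0,0,0]}]'

```text
clock: 3.15
position: [463.2, -66.5, 297.3]
ee_rot: [0.715, 0.699, -0.0, -0.0]
contact_force: [0.2, -0.6, -0.1]
gripper_width: 85.4
```

Run:
```python
from h import *
st(); p=look("wrist","b_wrist")
print(p["origin"],Rn.from_quat(p["orientation"]).as_matrix().round(3).tolist())
for l in ["entry","slot_mid","slot_end","heater"]: pp(p,l)
```

```text
t 3.15 pos [463.2 -66.5 297.3] yaw_x 88.65 z [-0.001 -0.    -1.   ] F [ 0.2  -0.6  -0.08] T [-0.052  0.024 -0.027] w 85.4 j [ 0.21  0.08 -0.28  0.   -1.21 -1.8 ]
[391.65735418 -64.32475399 417.06007823] [[0.023, 0.961, 0.277], [1.0, -0.022, -0.007], [-0.0, 0.277, -0.961]]
entry [([557.9, -88.9, 88.2], 0.92)]
slot_mid [([563.6, -18.2, 87.7], 0.72)]
slot_end [([558.7, 32.6, 86.6], 0.7), ([562.7, -19.5, 88.4], 0.48)]
heater [([595.1, -18.7, 0.6], 0.6)]
```

View pics/b_wrist.png

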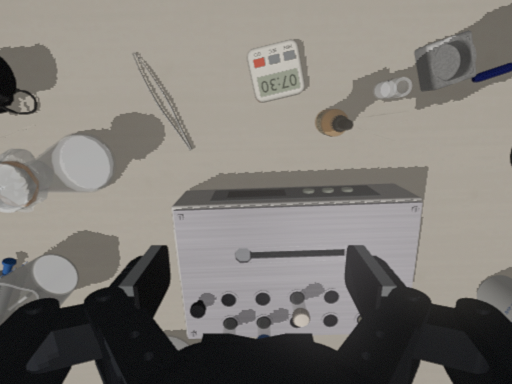

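Run:
```python
import cv2
f=cv2.imread("pics/b_wrist.png")[235:275,225:365]; cv2.imwrite("pics/b_crop.png",cv2.resize(f,None,fx=5.5,fy=5.5,interpolation=cv2.INTER_CUBIC))
f=cv2.imread("pics/b_wrist.png")[180:220,165:435]; cv2.imwrite("pics/b_crop2.png",cv2.resize(f,None,fx=2.9,fy=2.9,interpolation=cv2.INTER_CUBIC))
```

```text
(no output)
```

View pics/b_crop.png

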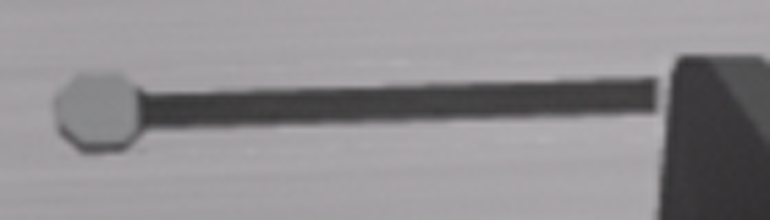

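View pics/b_crop2.png

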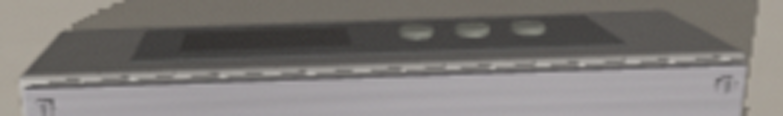

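Run:
```python
from h import *
p=dict(fx=296.1675877866261,fy=296.1675877866261,cx=257.13287738161387,cy=196.32740167146522,origin=[391.65735418,-64.32475399,417.06007823],orientation=Rn.from_matrix([[0.023,0.961,0.277],[1.0,-0.022,-0.007],[0,0.277,-0.961]]).as_quat())
def c(x,y): return 225+(x+.5)/5.5-.5, 235+(y+.5)/5.5-.5
for q in [(97,112),(150,110),(655,95.5)]: print(ray(p,*c(*q),88).round(1))
def c2(x,y): return 165+(x+.5)/2.9-.5, 180+(y+.5)/2.9-.5
for q in [(22,86),(743,60)]: print(ray(p,*c2(*q),88).round(1))
```

```text
[560.9 -86.6  88. ]
[560.6 -74.8  88. ]
[559.7  37.5  88. ]
[ 500.  -166.4   88. ]
[495.7 123.3  88. ]
```

Emit:
apply_moves --steps '[{"hand":1,"xyz":[39.1,-3.2,3.7],"delta_rot":[0,0,-0.035]},{"hand":1,"xyz":[39.1,-3.2,3.7],"delta_rot":[0,0,-0.035]},{"hand":1,"xyz":[39.1,-3.2,3.7],"delta_rot":[0,0,-0.035]},{"hand":1,"xyz":[39.1,-3.2,3.7],"delta_rot":[0,0,-0.035]},{"hand":1,"xyz":[39.1,-3.2,3.7],"delta_rot":[0,0,-0.035]},{"hand":1,"xyz":[39.1,-3.2,3.7],"delta_rot":[0,0,-0.035]},{"hand":1,"xyz":[39.1,-3.2,3.7],"delta_rot":[0,0,-0.035]},{"hand":1,"xyz":[39.1,-3.2,3.7],"delta_rot":[0,0,-0.035]},{"hand":1,"xyz":[39.1,-3.2,3.7],"delta_rot":[0,0,-0.035]},{"hand":1,"xyz":[39.1,-3.2,3.7],"delta_rot":[0,0,-0.035]},{"hand":1,"xyz":[39.1,-3.2,3.7],"delta_rot":[0,0,-0.035]},{"hand":1,"xyz":[39.1,-3.2,3.7],"delta_rot":[0,0,-0.035]}]'

```text
clock: 4.4
position: [440.8, 325.2, 259.9]
ee_rot: [0.703, 0.711, -0.001, 0.0]
contact_force: [-2.0, -0.1, -0.1]
gripper_width: 85.7
```

Run:
```python
from h import *
s=st(); p=look("wrist","c_wrist")
print(s["joint_vel"].round(3))
for l in ["logger_mid","dock"]: pp(p,l)
```

```text
t 4.4 pos [440.8 325.2 259.9] yaw_x 90.65 z [-0.001 -0.001 -1.   ] F [-2.03 -0.09 -0.14] T [-0.06  -0.079 -0.008] w 85.7 j [ 0.93  0.25 -0.17 -0.   -1.15 -2.49]
[-0.029 -0.028 -0.017  0.002 -0.001  0.002]
logger_mid [([557.7, 322.3, 58.7], 0.7), ([692.3, 302.2, -1.7], 0.21)]
dock [([457.9, 326.3, 2.1], 0.66)]
```

View pics/c_wrist.png

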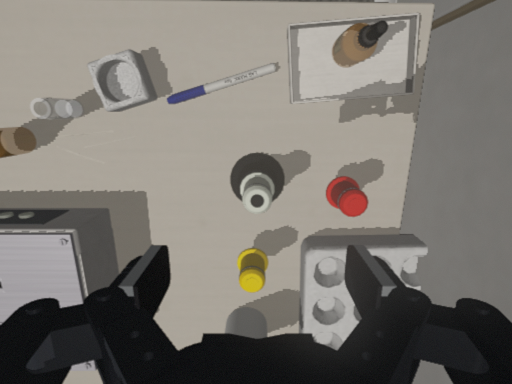

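Run:
```python
from h import *
p=look("wrist","c2"); f=p["frame"]
cv2.imwrite("pics/c_crop.png",cv2.resize(f[145:225,215:300],None,fx=7,fy=7,interpolation=cv2.INTER_CUBIC))
for u,v in [(257,201),(257.5,201),(257,200)]: print(ray(p,u,v,96).round(1))
print(p["origin"],p["orientation"])
```

```text
[456.8 324.1  96. ]
[456.8 324.6  96. ]
[455.7 324.1  96. ]
[369.57011482 323.51427253 380.47803068] [0.69684695 0.70335492 0.0996291  0.0988444 ]
```

View pics/c_crop.png

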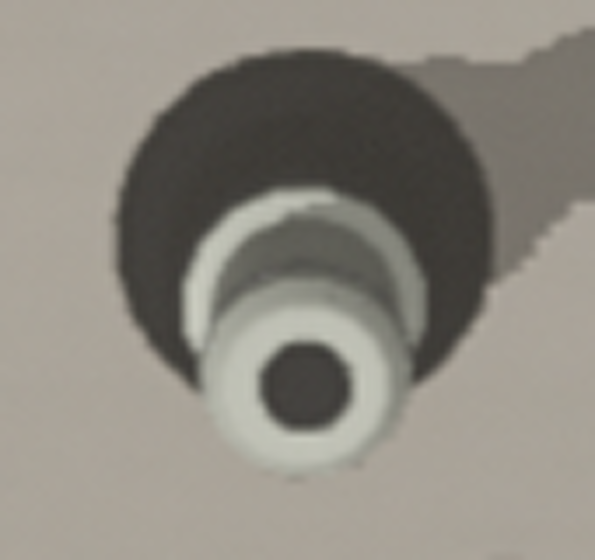

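Emit:
apply_moves --steps '[{"hand":1,"xyz":[0,1.46,3.5],"delta_rot":[0,0,0]},{"hand":1,"xyz":[0,1.46,7],"delta_rot":[0,0,0]},{"hand":1,"xyz":[0,1.46,10],"delta_rot":[0,0,0]},{"hand":1,"xyz":[0,1.46,13],"delta_rot":[0,0,0]},{"hand":1,"xyz":[0,1.46,15],"delta_rot":[0,0,0]},{"hand":1,"xyz":[0,1.46,17],"delta_rot":[0,0,0]},{"hand":1,"xyz":[0,1.46,18],"delta_rot":[0,0,0]},{"hand":1,"xyz":[0,1.46,18],"delta_rot":[0,0,0]},{"hand":1,"xyz":[0,1.46,18],"delta_rot":[0,0,0]},{"hand":1,"xyz":[0,1.46,18],"delta_rot":[0,0,0]}]'

```text
clock: 5.43
position: [456.4, 325.7, 81.9]
ee_rot: [0.703, 0.711, 0.001, 0.0]
contact_force: [-0.8, 0.5, -0.3]
gripper_width: 85.7
```

Run:
```python
from h import *
s=st(); print(s["joint_vel"].round(3)); p=look("wrist","d_wrist")
```

```text
t 5.43 pos [456.4 325.7  81.9] yaw_x 90.61 z [ 0.002  0.002 -1.   ] F [-0.79  0.48 -0.33] T [ 0.028 -0.044  0.026] w 85.7 j [ 0.91  0.46 -0.37  0.   -0.74 -2.47]
[ 0.004 -0.008  0.005 -0.002  0.001  0.001]
```

View pics/d_wrist.png

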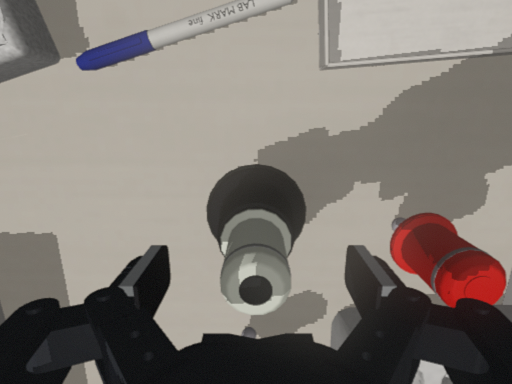

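Emit:
apply_moves --steps '[{"hand":0,"xyz":[0,0,0.1],"delta_rot":[0,0,0]},{"hand":0,"xyz":[0,0,0.1],"delta_rot":[0,0,0]},{"hand":0,"xyz":[0,0,0.1],"delta_rot":[0,0,0]},{"hand":0,"xyz":[0,0,0.1],"delta_rot":[0,0,0]},{"hand":0,"xyz":[0,0,0.1],"delta_rot":[0,0,0]},{"hand":0,"xyz":[0,0,0.1],"delta_rot":[0,0,0]},{"hand":0,"xyz":[0,0,0.1],"delta_rot":[0,0,0]},{"hand":0,"xyz":[0,0,0.1],"delta_rot":[0,0,0]}]'

```text
clock: 6.15
position: [455.7, 325.5, 79.9]
ee_rot: [0.703, 0.711, 0.0, 0.0]
contact_force: [-0.9, -0.8, 4.0]
gripper_width: 29.9
```

Run:
```python
from h import *
s=st(); p=look("wrist","e_wrist")
```

```text
t 6.15 pos [455.7 325.5  79.9] yaw_x 90.63 z [ 0.001  0.    -1.   ] F [-0.9  -0.81  4.04] T [-0.031  0.318  0.013] w 29.9 j [ 0.91  0.46 -0.37  0.   -0.74 -2.47]
```

View pics/e_wrist.png

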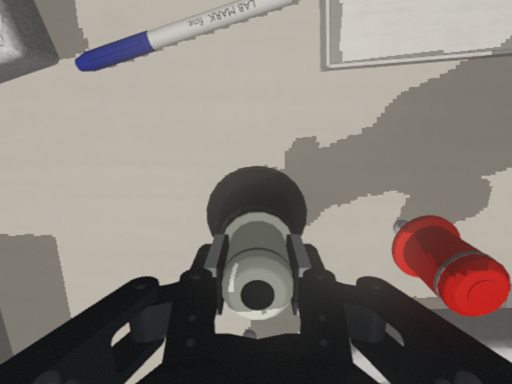

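Emit:
apply_moves --steps '[{"hand":0,"xyz":[0,0,-2],"delta_rot":[0,0,0]},{"hand":0,"xyz":[0,0,-4.5],"delta_rot":[0,0,0]},{"hand":0,"xyz":[0,0,-8],"delta_rot":[0,0,0]},{"hand":0,"xyz":[0,0,-12],"delta_rot":[0,0,0]},{"hand":0,"xyz":[0,0,-15],"delta_rot":[0,0,0]},{"hand":0,"xyz":[-3,1,-15],"delta_rot":[0,0,0]},{"hand":0,"xyz":[-7,2,-15],"delta_rot":[0,0,0]},{"hand":0,"xyz":[-11,3,-15],"delta_rot":[0,0,0]},{"hand":0,"xyz":[-15,4,-15],"delta_rot":[0,0,0]},{"hand":0,"xyz":[-19,5,-15],"delta_rot":[0,0,0]},{"hand":0,"xyz":[-23,6,-15],"delta_rot":[0,0,0]},{"hand":0,"xyz":[-27,7,-15],"delta_rot":[0,0,0]}]'

```text
clock: 7.2
position: [528.1, 54.1, 228.7]
ee_rot: [0.703, 0.711, -0.0, -0.0]
contact_force: [0.3, 0.1, -0.3]
gripper_width: 29.5
```

Run:
```python
from h import *
s=st()
print(shift(s["position"],[561,-87,186],90.63))
```

```text
t 7.2 pos [528.1  54.1 228.7] yaw_x 90.63 z [-0.001  0.    -1.   ] F [ 0.34  0.14 -0.28] T [ 0.047 -0.119 -0.016] w 29.5 j [ 0.41  0.25 -0.26 -0.   -1.07 -1.97]
[-14.15   3.14   4.27]
```

Emit:
apply_moves --steps '[{"hand":0,"xyz":[-4,1,0.3],"delta_rot":[0,0,0]},{"hand":0,"xyz":[-8,2,1],"delta_rot":[0,0,0]},{"hand":0,"xyz":[-11.5,3,2],"delta_rot":[0,0,0]},{"hand":0,"xyz":[-13.5,3.2,3.5],"delta_rot":[0,0,0]},{"hand":0,"xyz":[-14.2,3.2,4.2],"delta_rot":[0,0,0]},{"hand":0,"xyz":[-14.2,3.2,4.2],"delta_rot":[0,0,0]},{"hand":0,"xyz":[-14.2,3.2,4.2],"delta_rot":[0,0,0]},{"hand":0,"xyz":[-14.2,3.2,4.2],"delta_rot":[0,0,0]}]'

```text
clock: 7.87
position: [562.2, -84.6, 187.9]
ee_rot: [0.703, 0.711, 0.0, 0.0]
contact_force: [0.1, 0.5, -0.3]
gripper_width: 29.9
```

Run:
```python
from h import *
s=st(); print(s["joint_vel"].round(3))
for n in ["wrist","scene","side"]:
    p=look(n,"f_"+n)
    print(n,repr(p["origin"]),repr(p["orientation"]))
    print("foot?",proj(p,s["position"]-[0,0,62]).round(1),"entry",proj(p,[561,-86.6,88]).round(1))
```

```text
t 7.87 pos [562.2 -84.6 187.9] yaw_x 90.7 z [ 0.001  0.    -1.   ] F [ 0.05  0.5  -0.29] T [ 0.05  -0.024 -0.009] w 29.9 j [ 0.14  0.34 -0.23  0.   -1.   -1.69]
[ 0.011 -0.011  0.008 -0.002  0.002  0.002]
wrist array([490.53101314, -84.97809339, 307.62168462]) array([0.69571531, 0.70439295, 0.10005999, 0.09898875])
foot? [256.5 224.1] entry [254.  204.6]
scene array([-230.73513876,  592.71667318, 1052.51142101]) array([-0.43666353,  0.81798024, -0.33449143,  0.16837094])
foot? [295.8 165.3] entry [295.7 175. ]
side array([ 143.43706937, -982.31851402,  813.37986728]) array([ 0.86080772, -0.17586511,  0.08583643, -0.4698017 ])
foot? [277.3 202.7] entry [277.1 214.5]
```

View pics/f_wrist.png

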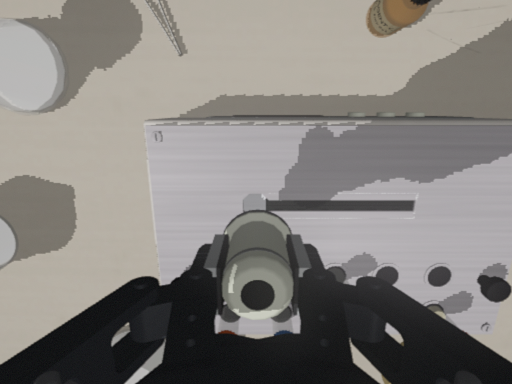

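View pics/f_scene.png

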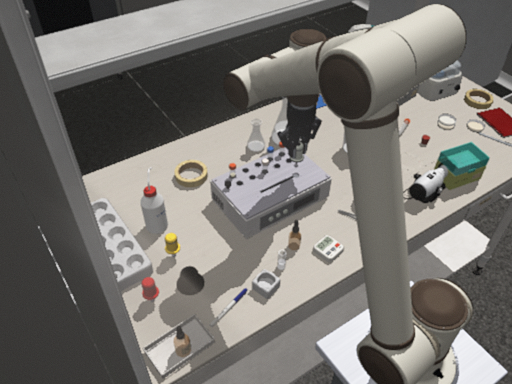

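View pics/f_side.png

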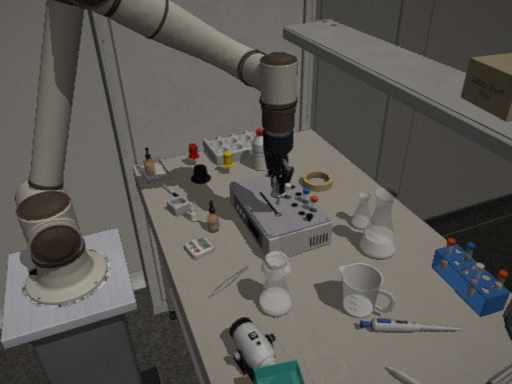

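Run:
```python
import cv2
f=cv2.imread("pics/f_wrist.png")[185:245,215:425]; cv2.imwrite("pics/f_c1.png",cv2.resize(f,None,fx=3.8,fy=3.8,interpolation=cv2.INTER_CUBIC))
a=cv2.resize(cv2.imread("pics/f_scene.png")[130:200,260:335],None,fx=5,fy=5,interpolation=cv2.INTER_CUBIC)
b=cv2.resize(cv2.imread("pics/f_side.png")[160:230,240:315],None,fx=5,fy=5,interpolation=cv2.INTER_CUBIC)
cv2.imwrite("pics/f_c2.png",cv2.hconcat([a,b]))
```

```text
(no output)
```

View pics/f_c1.png

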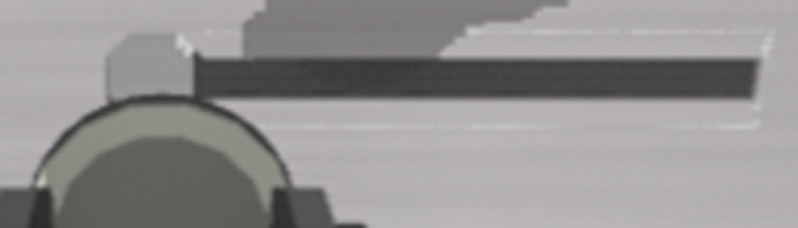

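View pics/f_c2.png

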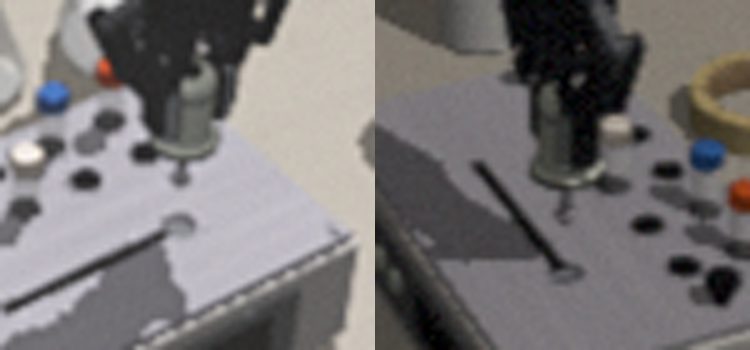

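Run:
```python
from h import *
K=dict(wrist=(296.1675877866261,257.13287738161387,196.32740167146522,[490.53101314,-84.97809339,307.62168462],[0.69571531,0.70439295,0.10005999,0.09898875]),
scene=(487.6578806510838,260.9455570232721,200.88645740461416,[-230.73513876,592.71667318,1052.51142101],[-0.43666353,0.81798024,-0.33449143,0.16837094]),
side=(445.73920256603594,257.1627303206454,188.64169908385944,[143.43706937,-982.31851402,813.37986728],[0.86080772,-0.17586511,0.08583643,-0.4698017]))
P={k:dict(fx=v[0],fy=v[0],cx=v[1],cy=v[2],origin=v[3],orientation=v[4]) for k,v in K.items()}
w=P["wrist"]
c=lambda x,y:(215+(x+.5)/3.8-.5,185+(y+.5)/3.8-.5)
for q in [(150,77),(195,77),(757,79),(150,33)]: print("wrist",ray(w,*c(*q),88).round(1))
from scipy.optimize import least_squares
for n,(a,b) in dict(foot=((181,178),(190,213)),entry=((181,223),(191,273))).items():
    ua=(260+(a[0]+.5)/5-.5,130+(a[1]+.5)/5-.5); ub=(240+(b[0]+.5)/5-.5,160+(b[1]+.5)/5-.5)
    r=least_squares(lambda X:np.r_[proj(P["scene"],X)-ua,proj(P["side"],X)-ub],[561,-86,100]); print(n,r.x.round(1),r.fun.round(2))
    if n=="entry": print(ray(P["scene"],*ua,88).round(1),ray(P["side"],*ub,88).round(1))
    else: print(ray(P["scene"],*ua,125.9).round(1),ray(P["side"],*ub,125.9).round(1))
```

```text
wrist [561.2 -86.5  88. ]
wrist [561.1 -77.3  88. ]
wrist [560.1  37.9  88. ]
wrist [551.9 -86.6  88. ]
foot [562.6 -84.5 126.8] [-0.11 -0.19 -0.15  0.16]
[562.5 -84.9 125.9] [563.8 -82.9 125.9]
entry [562.4 -87.9  89.5] [ 0.  0.  0. -0.]
[563.6 -89.   88. ] [563.2 -86.1  88. ]
```

Emit:
apply_moves --steps '[{"hand":0,"xyz":[-0.25,-0.05,0.8],"delta_rot":[0,0,0]},{"hand":0,"xyz":[-0.25,-0.05,1.6],"delta_rot":[0,0,0]},{"hand":0,"xyz":[-0.25,-0.05,2.2],"delta_rot":[0,0,0]},{"hand":0,"xyz":[-0.25,-0.05,2.2],"delta_rot":[0,0,0]},{"hand":0,"xyz":[-0.25,-0.05,2.2],"delta_rot":[0,0,0]}]'

```text
clock: 8.43
position: [561.1, -88.1, 164.6]
ee_rot: [0.703, 0.711, -0.001, -0.0]
contact_force: [-0.2, 0.5, -0.4]
gripper_width: 30.0
```

Run:
```python
from h import *
s=st(); print(s["joint_vel"].round(3)); im=[]
for n,(v,u) in dict(scene=(140,265),side=(175,245)).items():
    p=look(n,"g_"+n)
    im.append(cv2.resize(p["frame"][v:v+60,u:u+60],None,fx=6,fy=6,interpolation=cv2.INTER_CUBIC))
    print(n,"foot",(6*(proj(p,s["position"]-[0,0,62])-[u,v])+2.5).round(0),"entry",(6*(proj(p,[561.2,-86.5,88])-[u,v])+2.5).round(0))
cv2.imwrite("pics/g.png",cv2.hconcat(im))
st(); look("wrist","g_w"); st()
```

```text
t 8.43 pos [561.1 -88.1 164.6] yaw_x 90.63 z [-0.002 -0.    -1.   ] F [-0.2   0.48 -0.36] T [-0.018 -0.072 -0.049] w 30.0 j [ 0.13  0.37 -0.26  0.   -0.95 -1.69]
[-0.003 -0.011  0.02   0.007 -0.002  0.   ]
scene foot [191. 189.] entry [186. 213.]
side foot [197. 215.] entry [196. 239.]
t 8.53 pos [561.7 -88.1 165.4] yaw_x 90.62 z [ 0. -0. -1.] F [ 0.25 -0.06 -0.55] T [-0.045  0.002  0.001] w 29.3 j [ 0.13  0.37 -0.26  0.   -0.95 -1.69]
t 8.58 pos [561.7 -88.1 165.6] yaw_x 90.62 z [ 0. -0. -1.] F [ 0.07 -0.33 -0.84] T [0.011 0.041 0.022] w 29.9 j [ 0.13  0.37 -0.26  0.   -0.95 -1.69]
```

View pics/g.png

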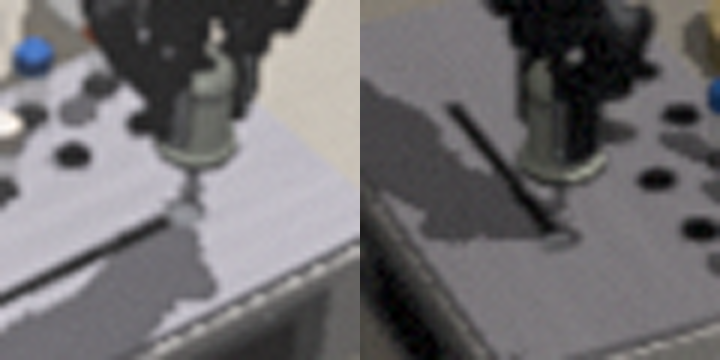

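View pics/g_w.png

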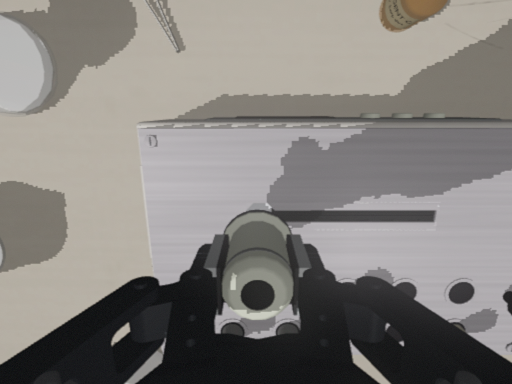

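Emit:
apply_moves --steps '[{"hand":0,"xyz":[0.11,0,0.4],"delta_rot":[0,0,0]},{"hand":0,"xyz":[0.11,0,0.8],"delta_rot":[0,0,0]},{"hand":0,"xyz":[0.11,0,1.2],"delta_rot":[0,0,0]},{"hand":0,"xyz":[0.11,0,1.6],"delta_rot":[0,0,0]},{"hand":0,"xyz":[0.11,0,2.0],"delta_rot":[0,0,0]},{"hand":0,"xyz":[0.11,0,2.3],"delta_rot":[0,0,0]},{"hand":0,"xyz":[0.11,0,2.3],"delta_rot":[0,0,0]}]'

```text
clock: 9.17
position: [561.0, -87.0, 141.4]
ee_rot: [0.703, 0.711, -0.001, -0.001]
contact_force: [-0.6, 0.7, -1.0]
gripper_width: 29.8
```

Run:
```python
from h import *
s=st(); im=[]
for n,(v,u) in dict(scene=(140,265),side=(175,245)).items():
    p=look(n,"h_"+n)
    im.append(cv2.resize(p["frame"][v:v+60,u:u+60],None,fx=6,fy=6,interpolation=cv2.INTER_CUBIC)); st()
cv2.imwrite("pics/h.png",cv2.hconcat(im))
```

```text
t 9.17 pos [561.  -87.  141.4] yaw_x 90.61 z [-0.002 -0.    -1.   ] F [-0.61  0.74 -1.02] T [ 0.034 -0.007  0.007] w 29.8 j [ 0.13  0.39 -0.28 -0.   -0.89 -1.69]
t 9.22 pos [561.2 -87.  141.8] yaw_x 90.61 z [-0.001 -0.    -1.   ] F [ 0.71 -0.35 -0.38] T [-0.019 -0.036  0.014] w 29.8 j [ 0.13  0.39 -0.28 -0.   -0.89 -1.69]
t 9.27 pos [561.4 -87.  142.2] yaw_x 90.62 z [-0. -0. -1.] F [ 0.31  0.46 -1.13] T [0.026 0.018 0.014] w 29.7 j [ 0.13  0.39 -0.28  0.   -0.89 -1.69]
```

View pics/h.png

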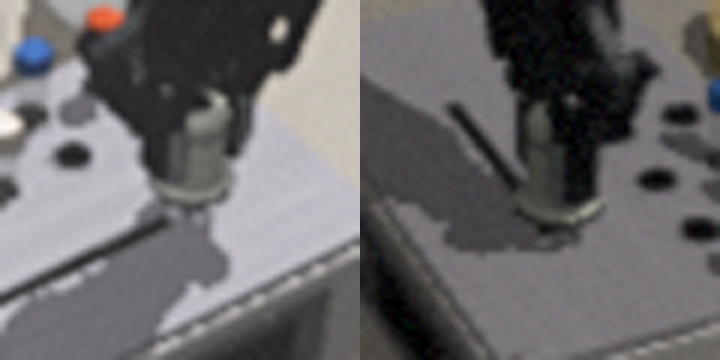

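Emit:
apply_moves --steps '[{"hand":0,"xyz":[0,0,0.4],"delta_rot":[0,0,0]},{"hand":0,"xyz":[0,0,0.8],"delta_rot":[0,0,0]},{"hand":0,"xyz":[0,0,1.2],"delta_rot":[0,0,0]},{"hand":0,"xyz":[0,0,1.6],"delta_rot":[0,0,0]},{"hand":0,"xyz":[0,0,1.6],"delta_rot":[0,0,0]}]'

```text
clock: 9.68
position: [561.6, -87.0, 125.8]
ee_rot: [0.703, 0.711, -0.0, 0.0]
contact_force: [0.2, 0.3, 2.1]
gripper_width: 29.7
```

```bash
cat >> h.py <<'E'
def avg(k=3):
    F=[];Tq=[];P=[]
    for i in range(k):
        s=telemetry.read_state(); F.append(s["contact_force"]);Tq.append(s["wrist_torque"]);P.append(s["position"])
        if i<k-1: p=get_image("side")
    print("t",round(s["clock"],2),"pos",np.mean(P,0).round(1),"last",P[-1].round(1),"F",np.mean(F,0).round(2),"T",np.mean(Tq,0).round(3),"w",round(s["gripper_width"],1))
E
python3 -c "from h import *; avg(4)"
```

```text
t 9.83 pos [561.6 -87.  126.3] last [561.6 -87.  126.6] F [-0.15 -0.07  1.49] T [0.107 0.04  0.004] w 29.6
```

Emit:
apply_moves --steps '[{"hand":0,"xyz":[0.2,0,0],"delta_rot":[0,0,0]},{"hand":0,"xyz":[0.4,0,0],"delta_rot":[0,0,0]},{"hand":0,"xyz":[0.6,0,0],"delta_rot":[0,0,0]},{"hand":0,"xyz":[0.8,0,0],"delta_rot":[0,0,0]},{"hand":0,"xyz":[1.0,0,0],"delta_rot":[0,0,0]},{"hand":0,"xyz":[1.2,0,0],"delta_rot":[0,0,0]},{"hand":0,"xyz":[1.2,0,0],"delta_rot":[0,0,0]}]'

```text
clock: 10.42
position: [561.3, -74.3, 126.4]
ee_rot: [0.703, 0.711, 0.0, -0.0]
contact_force: [-0.2, 1.1, 0.2]
gripper_width: 29.9
```

```bash
python3 -c "from h import *; avg(4)"
```

```text
t 10.57 pos [561.3 -74.4 126.3] last [561.4 -74.4 126.3] F [-0.47  1.43  1.52] T [ 0.377  0.028 -0.006] w 29.6
```

Emit:
apply_moves --steps '[{"hand":0,"xyz":[0.15,0,0],"delta_rot":[0,0,0]},{"hand":0,"xyz":[0.3,0,0],"delta_rot":[0,0,0]},{"hand":0,"xyz":[0.45,0,0],"delta_rot":[0,0,0]},{"hand":0,"xyz":[0.6,0,0],"delta_rot":[0,0,0]},{"hand":0,"xyz":[0.6,0,0],"delta_rot":[0,0,0]}]'

```text
clock: 10.98
position: [561.2, -68.7, 126.3]
ee_rot: [0.703, 0.711, 0.0, -0.0]
contact_force: [-0.1, -0.3, 1.7]
gripper_width: 30.2
```

```bash
python3 -c "from h import *; avg(4)"
```

```text
t 11.13 pos [561.2 -68.7 126.3] last [561.2 -68.7 126.3] F [ 0.2  -0.07  1.66] T [0.035 0.061 0.013] w 29.5
```

Emit:
apply_moves --steps '[{"hand":0,"xyz":[0.15,0,0],"delta_rot":[0,0,0]},{"hand":0,"xyz":[0.3,0,0],"delta_rot":[0,0,0]},{"hand":0,"xyz":[0.45,0,0],"delta_rot":[0,0,0]},{"hand":0,"xyz":[0.6,0,0],"delta_rot":[0,0,0]},{"hand":0,"xyz":[0.75,0,0],"delta_rot":[0,0,0]}]'

```text
clock: 11.55
position: [561.2, -61.2, 126.4]
ee_rot: [0.703, 0.711, 0.0, -0.0]
contact_force: [0.5, -0.9, 0.6]
gripper_width: 29.8
```

```bash
python3 -c "from h import *; avg(3)"
```

```text
t 11.65 pos [561.2 -61.  126.3] last [561.2 -60.9 126.3] F [-0.05 -0.    1.26] T [0.15  0.05  0.006] w 29.5
```

Now s ≈ 26 mm; the groove can start from s ≈ 27. I'll go on in small steps.

Emit:
apply_moves --steps '[{"hand":0,"xyz":[0.1,0,0],"delta_rot":[0,0,0]},{"hand":0,"xyz":[0.2,0,0],"delta_rot":[0,0,0]},{"hand":0,"xyz":[0.3,0,0],"delta_rot":[0,0,0]},{"hand":0,"xyz":[0.4,0,0],"delta_rot":[0,0,0]}]'

```text
clock: 11.98
position: [561.1, -57.6, 126.4]
ee_rot: [0.703, 0.711, -0.0, 0.0]
contact_force: [0.2, -2.9, 1.0]
gripper_width: 29.7
```

```bash
python3 -c "from h import *; avg(3)"
```

```text
t 12.08 pos [561.1 -57.6 126.4] last [561.1 -57.6 126.4] F [-0.25 -2.22  1.38] T [-0.598 -0.054  0.004] w 29.6
```

Emit:
apply_moves --steps '[{"hand":0,"xyz":[0.1,0,0],"delta_rot":[0,0,0]},{"hand":0,"xyz":[0.2,0,0],"delta_rot":[0,0,0]},{"hand":0,"xyz":[0.3,0,0],"delta_rot":[0,0,0]},{"hand":0,"xyz":[0.4,0,0],"delta_rot":[0,0,0]}]'

```text
clock: 12.42
position: [561.0, -53.6, 126.4]
ee_rot: [0.703, 0.711, -0.0, -0.0]
contact_force: [0.3, -2.5, 1.5]
gripper_width: 29.8
```

```bash
python3 -c "from h import *; avg(3)"
```

```text
t 12.52 pos [561.  -53.3 126.3] last [561.  -53.2 126.3] F [ 0.03 -1.86  1.43] T [-0.543  0.068 -0.017] w 29.9
```

Emit:
apply_moves --steps '[{"hand":0,"xyz":[0.1,0,0],"delta_rot":[0,0,0]},{"hand":0,"xyz":[0.2,0,0],"delta_rot":[0,0,0]},{"hand":0,"xyz":[0.3,0,0],"delta_rot":[0,0,0]},{"hand":0,"xyz":[0.4,0,0],"delta_rot":[0,0,0]}]'

```text
clock: 12.85
position: [561.1, -49.3, 126.4]
ee_rot: [0.703, 0.711, 0.0, 0.0]
contact_force: [-0.5, -1.6, 0.9]
gripper_width: 29.5
```

```bash
python3 -c "from h import *; avg(3)"
```

```text
t 12.95 pos [561.1 -49.1 126.4] last [561.1 -49.  126.4] F [-0.1  -1.15  1.39] T [-0.197 -0.002  0.014] w 29.6
```

Emit:
apply_moves --steps '[{"hand":0,"xyz":[0.1,0,0],"delta_rot":[0,0,0]},{"hand":0,"xyz":[0.2,0,0],"delta_rot":[0,0,0]},{"hand":0,"xyz":[0.3,0,0],"delta_rot":[0,0,0]},{"hand":0,"xyz":[0.4,0,0],"delta_rot":[0,0,0]}]'

```text
clock: 13.28
position: [561.0, -45.4, 126.4]
ee_rot: [0.703, 0.711, -0.0, 0.0]
contact_force: [1.2, -0.9, 1.2]
gripper_width: 29.9
```

```bash
python3 -c "from h import *; avg(3)"
```

```text
t 13.38 pos [561.  -45.3 126.4] last [561.  -45.2 126.4] F [ 0.73 -0.53  1.5 ] T [-0.23   0.022  0.005] w 30.0
```

Emit:
apply_moves --steps '[{"hand":0,"xyz":[0.1,0,0],"delta_rot":[0,0,0]},{"hand":0,"xyz":[0.2,0,0],"delta_rot":[0,0,0]},{"hand":0,"xyz":[0.3,0,0],"delta_rot":[0,0,0]},{"hand":0,"xyz":[0.4,0,0],"delta_rot":[0,0,0]}]'

```text
clock: 13.72
position: [560.9, -41.4, 126.4]
ee_rot: [0.703, 0.711, -0.0, -0.0]
contact_force: [-0.0, -2.3, 1.1]
gripper_width: 29.4
```

```bash
python3 -c "from h import *; avg(3)"
```

```text
t 13.82 pos [560.9 -41.3 126.4] last [561.  -41.2 126.3] F [-0.21 -0.8   1.27] T [-0.2    0.036 -0.016] w 29.8
```

Emit:
apply_moves --steps '[{"hand":0,"xyz":[0.1,0,0],"delta_rot":[0,0,0]},{"hand":0,"xyz":[0.2,0,0],"delta_rot":[0,0,0]},{"hand":0,"xyz":[0.3,0,0],"delta_rot":[0,0,0]},{"hand":0,"xyz":[0.4,0,0],"delta_rot":[0,0,0]}]'

```text
clock: 14.15
position: [560.9, -37.5, 126.4]
ee_rot: [0.703, 0.711, -0.0, 0.0]
contact_force: [-0.1, -3.0, 0.9]
gripper_width: 29.6
```

```bash
python3 -c "from h import *; avg(3)"
```

```text
t 14.25 pos [560.9 -37.3 126.4] last [560.9 -37.2 126.4] F [-0.07 -1.    1.96] T [-0.253  0.031  0.011] w 29.9
```

Emit:
apply_moves --steps '[{"hand":0,"xyz":[0.1,0,0],"delta_rot":[0,0,0]},{"hand":0,"xyz":[0.2,0,0],"delta_rot":[0,0,0]},{"hand":0,"xyz":[0.3,0,0],"delta_rot":[0,0,0]},{"hand":0,"xyz":[0.4,0,0],"delta_rot":[0,0,0]}]'

```text
clock: 14.58
position: [560.9, -33.4, 126.4]
ee_rot: [0.703, 0.711, -0.0, 0.0]
contact_force: [-0.2, -1.5, 1.6]
gripper_width: 30.0
```

```bash
python3 -c "from h import *; avg(3)"
```

```text
t 14.68 pos [560.9 -33.3 126.4] last [560.9 -33.2 126.4] F [-0.26 -1.04  1.26] T [-0.221  0.018 -0.025] w 29.6
```

Emit:
apply_moves --steps '[{"hand":0,"xyz":[0.1,0,0],"delta_rot":[0,0,0]},{"hand":0,"xyz":[0.2,0,0],"delta_rot":[0,0,0]},{"hand":0,"xyz":[0.3,0,0],"delta_rot":[0,0,0]},{"hand":0,"xyz":[0.4,0,0],"delta_rot":[0,0,0]}]'

```text
clock: 15.02
position: [560.8, -29.4, 126.4]
ee_rot: [0.703, 0.711, -0.0, 0.0]
contact_force: [-0.9, -1.1, 1.6]
gripper_width: 29.7
```

```bash
python3 -c "from h import *; avg(3)"
```

```text
t 15.12 pos [560.8 -29.3 126.3] last [560.8 -29.2 126.3] F [-0.18 -0.98  1.84] T [-0.249  0.059  0.006] w 29.7
```

Emit:
apply_moves --steps '[{"hand":0,"xyz":[0.1,0,0],"delta_rot":[0,0,0]},{"hand":0,"xyz":[0.2,0,0],"delta_rot":[0,0,0]},{"hand":0,"xyz":[0.3,0,0],"delta_rot":[0,0,0]},{"hand":0,"xyz":[0.4,0,0],"delta_rot":[0,0,0]}]'

```text
clock: 15.45
position: [560.8, -25.4, 126.4]
ee_rot: [0.703, 0.711, -0.0, 0.0]
contact_force: [0.6, -0.8, 1.9]
gripper_width: 29.4
```

```bash
python3 -c "from h import *; avg(3)"
```

```text
t 15.55 pos [560.8 -25.3 126.4] last [560.8 -25.2 126.4] F [ 0.03 -0.69  1.65] T [-0.27   0.027 -0.005] w 29.7
```

Emit:
apply_moves --steps '[{"hand":0,"xyz":[0.1,0,0],"delta_rot":[0,0,0]},{"hand":0,"xyz":[0.2,0,0],"delta_rot":[0,0,0]},{"hand":0,"xyz":[0.3,0,0],"delta_rot":[0,0,0]},{"hand":0,"xyz":[0.4,0,0],"delta_rot":[0,0,0]}]'

```text
clock: 15.88
position: [560.8, -21.2, 126.4]
ee_rot: [0.703, 0.711, 0.0, -0.0]
contact_force: [-0.2, 0.0, 0.7]
gripper_width: 29.7
```

```bash
python3 -c "from h import *; avg(3)"
```

```text
t 15.98 pos [560.8 -21.  126.3] last [560.8 -20.9 126.3] F [0.03 0.8  0.68] T [ 0.264  0.048 -0.014] w 29.7
```

Emit:
apply_moves --steps '[{"hand":0,"xyz":[0.1,0,0],"delta_rot":[0,0,0]},{"hand":0,"xyz":[0.2,0,0],"delta_rot":[0,0,0]},{"hand":0,"xyz":[0.2,0,0],"delta_rot":[0,0,0]}]'

```text
clock: 16.23
position: [560.8, -19.0, 126.3]
ee_rot: [0.703, 0.711, 0.0, -0.0]
contact_force: [-0.3, 2.1, 1.3]
gripper_width: 30.1
```

```bash
python3 -c "from h import *; avg(4)"
```

```text
t 16.38 pos [560.8 -19.  126.3] last [560.8 -19.  126.3] F [0.07 2.4  1.06] T [0.854 0.054 0.001] w 29.9
```

Emit:
apply_moves --steps '[{"hand":0,"xyz":[0.1,0,0],"delta_rot":[0,0,0]},{"hand":0,"xyz":[0.2,0,0],"delta_rot":[0,0,0]},{"hand":0,"xyz":[0.2,0,0],"delta_rot":[0,0,0]}]'

```text
clock: 16.63
position: [560.3, -17.7, 126.0]
ee_rot: [0.703, 0.711, -0.001, -0.0]
contact_force: [-0.6, -0.2, 0.2]
gripper_width: 29.8
```

```bash
python3 -c "from h import *; avg(4)"
```

```text
t 16.78 pos [560.3 -17.7 126.1] last [560.4 -17.7 126.1] F [ 0.01 -0.07 -0.72] T [-0.018  0.     0.012] w 29.7
```

Emit:
apply_moves --steps '[{"hand":0,"xyz":[0.08,0,0],"delta_rot":[0,0,0]},{"hand":0,"xyz":[0.15,0,0],"delta_rot":[0,0,0]},{"hand":0,"xyz":[0.15,0,0.1],"delta_rot":[0,0,0]},{"hand":0,"xyz":[0.15,0,0.2],"delta_rot":[0,0,0]},{"hand":0,"xyz":[0.15,0,0.25],"delta_rot":[0,0,0]},{"hand":0,"xyz":[0.15,0,0.25],"delta_rot":[0,0,0]}]'

```text
clock: 17.28
position: [560.5, -16.0, 123.6]
ee_rot: [0.703, 0.711, -0.0, -0.0]
contact_force: [-0.9, -0.3, -0.7]
gripper_width: 29.7
```

```bash
python3 -c "from h import *; avg(4)"
```

```text
t 17.43 pos [560.6 -16.  123.8] last [560.7 -16.  123.9] F [ 0.04 -0.23 -0.36] T [0.016 0.002 0.018] w 29.8
```

Emit:
apply_moves --steps '[{"hand":0,"xyz":[0,0,0.05],"delta_rot":[0,0,0]},{"hand":0,"xyz":[0,0,0.1],"delta_rot":[0,0,0]},{"hand":0,"xyz":[0,0,0.15],"delta_rot":[0,0,0]},{"hand":0,"xyz":[0,0,0.15],"delta_rot":[0,0,0]}]'

```text
clock: 17.77
position: [560.6, -16.0, 122.2]
ee_rot: [0.703, 0.711, -0.0, -0.0]
contact_force: [0.2, 0.1, -0.6]
gripper_width: 30.0
```

```bash
python3 -c "from h import *; avg(4)"
```

```text
t 17.92 pos [560.7 -16.  122.3] last [560.7 -16.  122.4] F [ 0.36 -0.18 -0.86] T [ 0.004 -0.009  0.031] w 29.7
```

Emit:
apply_moves --steps '[{"hand":0,"xyz":[0,0,0.05],"delta_rot":[0,0,0]},{"hand":0,"xyz":[0,0,0.05],"delta_rot":[0,0,0]},{"hand":0,"xyz":[0,0,0.05],"delta_rot":[0,0,0]}]'

```text
clock: 18.17
position: [560.8, -16.0, 122.1]
ee_rot: [0.703, 0.711, 0.0, 0.0]
contact_force: [-0.3, 0.6, 0.6]
gripper_width: 29.8
```

```bash
python3 -c "from h import *; avg(4)"
```

```text
t 18.32 pos [560.8 -16.  122.1] last [560.8 -16.  122.1] F [0.25 0.02 1.17] T [ 0.022  0.098 -0.01 ] w 29.5
```

Emit:
apply_moves --steps '[{"hand":0.5,"xyz":[0,0,0],"delta_rot":[0,0,0]},{"hand":0.7,"xyz":[0,0,0],"delta_rot":[0,0,0]},{"hand":0.8,"xyz":[0,0,0],"delta_rot":[0,0,0]},{"hand":0.8,"xyz":[0,0,0],"delta_rot":[0,0,0]},{"hand":0.8,"xyz":[0,0,0],"delta_rot":[0,0,0]},{"hand":0.8,"xyz":[0,0,0],"delta_rot":[0,0,0]}]'

```text
clock: 18.82
position: [560.7, -16.0, 121.8]
ee_rot: [0.703, 0.711, -0.0, -0.0]
contact_force: [-0.2, 0.0, 0.9]
gripper_width: 68.4
```

Run:
```python
from h import *
avg(2); p=look("wrist","i_w"); im=[]
for n,(v,u) in dict(scene=(120,240),side=(150,230)).items():
    p=look(n,"i_"+n); im.append(cv2.resize(p["frame"][v:v+80,u:u+80],None,fx=5,fy=5,interpolation=cv2.INTER_CUBIC))
cv2.imwrite("pics/i.png",cv2.hconcat(im))
```

```text
t 18.87 pos [560.7 -16.  121.8] last [560.7 -16.  121.9] F [-0.11 -0.37  0.45] T [ 0.008 -0.011  0.029] w 68.1
```

View pics/i_w.png

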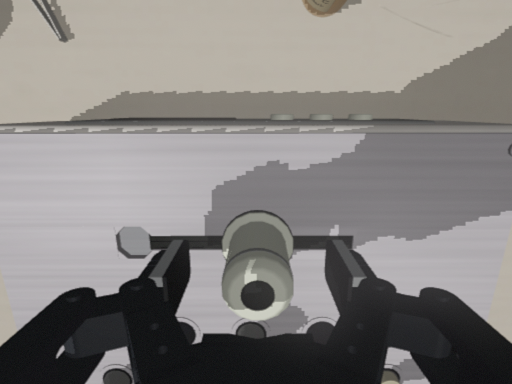

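View pics/i.png

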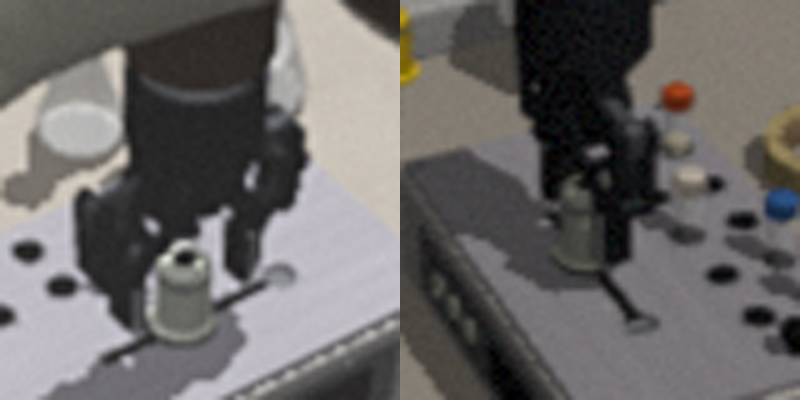

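Released and standing upright, with the collar on the cover across the slot at wrist (258,245). I'll retreat straight up.

Emit:
apply_moves --steps '[{"hand":0.8,"xyz":[0,0,-0.5],"delta_rot":[0,0,0]},{"hand":0.8,"xyz":[0,0,-1.5],"delta_rot":[0,0,0]},{"hand":0.8,"xyz":[0,0,-3],"delta_rot":[0,0,0]},{"hand":0.8,"xyz":[0,0,-5],"delta_rot":[0,0,0]},{"hand":0.8,"xyz":[0,0,-8],"delta_rot":[0,0,0]},{"hand":0.8,"xyz":[0,0,-11],"delta_rot":[0,0,0]},{"hand":0.8,"xyz":[0,0,-14],"delta_rot":[0,0,0]},{"hand":0.8,"xyz":[0,0,-14],"delta_rot":[0,0,0]}]'

```text
clock: 19.68
position: [564.0, -16.0, 270.4]
ee_rot: [0.703, 0.711, 0.006, 0.005]
contact_force: [0.7, 0.6, 0.3]
gripper_width: 68.1
```

Run:
```python
from h import *
avg(2); p=look("wrist","j_w"); pp(p,"logger"); im=[]
for n,(v,u) in dict(scene=(120,240),side=(150,230)).items():
    p=look(n,"j_"+n); im.append(cv2.resize(p["frame"][v:v+80,u:u+80],None,fx=5,fy=5,interpolation=cv2.INTER_CUBIC))
    pp(p,"logger"); pp(p,"flask_covered"); pp(p,"dropper"); pp(p,"wash")
    for h in [0,25,50]: print((5*(proj(p,[560.7,-16,88+h])-[u,v])+2).round(0))
cv2.imwrite("pics/j.png",cv2.hconcat(im))
```

```text
t 19.73 pos [563.3 -15.9 268.7] last [562.5 -15.8 267. ] F [0.83 0.31 0.29] T [ 0.026 -0.041  0.037] w 68.0
logger [([563.4, -13.3, 87.1], 0.85)]
logger [([461.9, 427.4, 38.9], 0.87), ([560.6, -18.6, 88.9], 0.62), ([559.0, 319.5, 37.9], 0.57)]
flask_covered [([456.7, -302.8, -2.2], 0.64)]
dropper [([407.4, 27.2, -2.1], 0.62)]
wash [([691.2, 303.6, 3.1], 0.67)]
[182. 324.]
[183. 292.]
[185. 259.]
logger [([561.7, -12.3, 89.1], 0.68), ([561.8, 321.6, 32.2], 0.52), ([463.5, 428.4, 33.1], 0.45)]
flask_covered [([452.6, -303.0, 1.1], 0.83)]
dropper [([409.2, 29.2, 3.7], 0.74)]
wash [([693.1, 301.0, -0.0], 0.66)]
[186. 258.]
[185. 222.]
[185. 184.]
```

View pics/j_w.png

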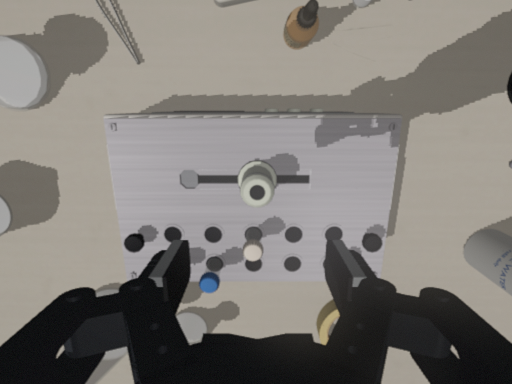

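View pics/j.png

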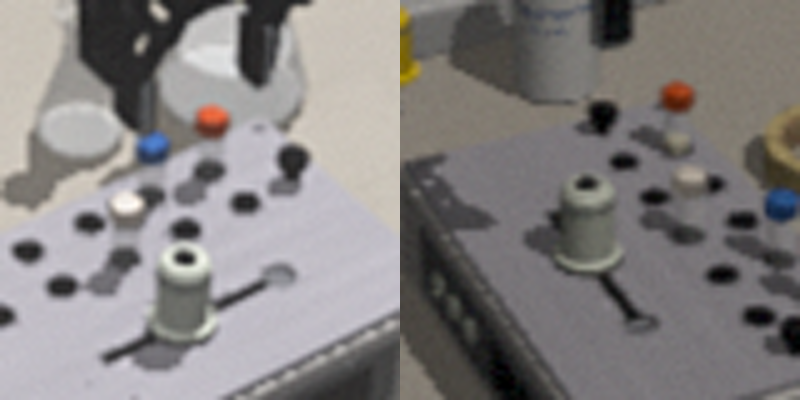

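The logger is upright with its collar flat on the cover, seen in the scene crop at (183,325) and the side crop at (588,258). The gripper is clear and the bottles and flask are where they were. I'll hand it in.

```bash
python3 -c "
from h import *
avg(2)
from bench import workorder; print(workorder.job_done())"
```

```text
t 20.38 pos [560.7 -16.  261.6] last [560.7 -16.  261.6] F [ 0.09 -0.03 -0.16] T [0.052 0.024 0.012] w 68.2
the job is handed in; nothing more can be done
None
```

The white logger now stands in the deep groove, released and upright with its collar on the cover. I handed the job in at about 20.4 s of the 48 s allowed.

- **Finding the groove:** I put the foot in through the entry and slid it along the slot under about 2.2 N of spring load. About 69 mm from the entry the foot dropped: the vertical force fell to the logger's weight alone, −0.7 N. I took this for the deep groove because the spring load vanished completely. Before it I felt only a shallow push-back roughly 30 mm along, which I took to be a seam.
- **Setting down:** I moved 1.5 mm on towards the groove's centre and lowered the logger about 4 mm with no resistance until the collar touched the cover. It pressed with about 2 N at most. Then I let go and went straight up.
- **Last checks:** All three cameras show it upright on the slot. The networks put its origin at z = 87–89 mm, against 88 mm for the cover's top. The flask, dropper and wash bottle read within the networks' few mm of error of where they were at the start. The gripper is clear and the force reads about zero.
- **Unexplained or off:** There was a brief +1.4 N sideways reading about 12 mm along the slot that I could not explain. The networks' position along the slot varied by up to 6 mm between cameras, so I relied on the force signal for that.

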